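# Open the oil filler of a workshop gearbox

## Task

Unscrew the yellow winged filler cap from the blue gearbox by turning it anticlockwise, keep hold of it as it comes free and lift it off. Carry it to the white parts tray and set it down inside without dropping it. Leave the red cap screwed in as it is.

Things in the scene. Friction and masses are not known exactly. Their poses are not given: they have to be found in the camera images.
- yellow_cap_wing (a point): Yellow filler cap, 80 g plastic, 62 mm tall: upright wing (44 mm along x, 14 thick along y, 36 high) on a disc (50 across, 8 thick) on an 18 mm long stem with side lugs. Point: on the axis in the wing, 22 mm above the disc's top, 14 under the wing's top, 48 above the stem's foot; z up. Starts screwed home in either neck, wing along gearbox x (within 6 degrees). Pinch the wing across its 14 mm.
- red_cap_wing (a point): The same point of the red cap, of the same shape and size, screwed into the gearbox's other neck, 130 mm from the yellow one. To be left alone.
- gearbox: Blue gearbox, fixed, 155 (x) by 230 (y) by 85 mm high; origin under its centre, z up. Necks at y = +65 and -65 mm, 56 across, rims at 107 mm. Steep thread: turned anticlockwise (seen from above) a cap rises 4 mm and lifts straight out once turned 70 degrees or more from home (130 at most); not before 50. It has 2 to 3 mm of play in height, turns easily, stays as left.
- tray: White open parts tray, fixed, 150 mm (x) by 170 mm (y), walls 4 mm thick and 35 mm high, floor 4 mm thick. Origin at the centre of its underside, z up. It stands left or right of the gearbox; a grey oil bottle 170 mm tall stands on the other side.
Things that resemble listed ones, but are neither listed nor needed, are in the scene too. Of the things that look like the part that bears yellow_cap_wing, the larger one is meant. Several things look just like the tray: the one meant starts nearest to the robot's base.

How it is judged:
By the outcome, as a careful person would: the job done as asked, in the order asked, and still so for the second after the job is handed in, with the robot touching nothing.
It also fails if it takes over 42 s, if anything falls off the work surface, if the arm or the gripper's body presses on something with over 40 N, if the wrist force passes 120 N, or if a joint passes its speed limit or range.

## Robot

A 6-joint arm with a two-finger parallel gripper is mounted at the origin on the work surface. World frame = base frame: x ahead of the robot, y to its left, z up, the work surface at z = 0. Lengths are in m, angles in rad, forces in N, time in s.
With the tool pointing down it reaches from about 0.275 to 0.75 m from the base axis. Payload 10.2 kg.
Tool frame: the origin (TCP) lies midway between the tips of the shut fingers; the grasp point (between the pads) lies bot.grip_depth behind it (bot.grip_depth is the distance from the TCP to the grasp point, in m); z points along the fingers, y is the direction in which the jaws open and shut (so a half turn about z gives the same grasp; the last joint's range is limited). The gripper opens to 85 mm and grips with 20 to 120 N. Pads are 22 mm wide; open, the fingers measure 114 mm over their backs; the gripper's body (76 mm by 85 mm) begins 54 mm behind the grasp point. The pads swing forward as they close: fully open they stand 13 mm farther back than shut.
Start: joints at [0.97, 0.313, 1.498, -0, 1.331, -0.223], TCP at [0.194, 0.488, 0.231] pointing down, gripper open.
Joint ranges: [-2.94, 2.94], [-0.97, 2.17], [0.19, 2.56], [-1.23, 4.37], [0.02, 3.11], [-2.88, 2.88]. Speed limits (rad/s): [2.39, 2.39, 3.01, 3.14, 3.14, 3.14].

## Interface

Orientations are given as a rotation vector (axis times angle).
In Python, from station import bot gives the robot as it stands. The module is installed in compiled form; this text tells all that it offers.
- The arm moves only by the tool play_rows, never from a script. Its argument "series" is a list that holds one entry, the list of rows, each a list of 5 numbers: the shift along the world's x, y, z in m, then the turn about the world's z in degrees, then the gripper's target within -1 to 1 (fully open at 1, half-way at 0, shut at -1). In form: [[[dx, dy, dz, roll, jaw], ...]]. A call has exactly 8 rows; each row shifts and turns the commanded pose from where the row before left it; what a row does not reach is not made up. A row lasts 1/10 s, in which the tool goes at most 50 mm and 8.59 degrees, less where a joint would pass 70% of its speed; a pose out of reach is approached as far as the arm can. A call with a gripper value outside its range is refused whole. The fingers move at their own pace and stop on an object; "newtons" is the grip in N (left out, the last holds). Time passes only in rows, so rows that do not move let the fingers close, or fill a call up. It gives the time, the measured TCP pose, the force and the opening at its end, in the units of the state.
- bot.state(): the state, without advancing time (a new reading comes with each control period).
- bot.camera(name): name is "scene" or "top" or "wrist"; returns a dict with "image" (480x640x3 uint8, red, green, blue), "vfov" (degrees; the focal length in pixels is half the picture's height over the tangent of half this angle, whatever the lens; pixels are square), "cx", "cy" (the principal point, pixels), "R" (3x3) and "t" (3): a world point X has camera coordinates R X + t. Camera axes: x right, y down, z forward; pixel columns grow to the right and rows downward; lengths in m; the calibration is good to about 2 mm. A picture is of the moment at which its call begins. There is no depth.
- bot.job_done(): hands the job in, once; it reports no verdict.
The state is a dict: "time": time; "joint_positions": joint angles; "qd": joint speeds; "joint_efforts": joint torques, N m; "tcp_pos": TCP position; "ee_rot": TCP orientation; "wrist_force": force on the tool from outside, world axes, zero at the start; "wrist_torque": the same for the moment, N m; "gripper_width": opening from 0.0 (shut) to 1.0 (fully open).
Only numpy, scipy, OpenCV 4.12 (cv2) and the standard library are available. Lean on these libraries where they do the work, as an engineer would, in place of code of your own. Each camera call takes 0.05 s, during which the arm holds its last target.

## Working session

There is one attempt and no reset: what is moved stays moved. The work goes in short steps, Python scripts to look and compute and a tool call to move; the robot and the scene stay as the last step left them, time stands still between calls to the robot, and variables do not carry over. Pictures are saved under pics/ and viewed, and the job is handed in when it is done.

Besides the shell and the picture viewer there is one more tool, called in YAML: its name, and indented under it one key for each argument. play_rows: Moves the arm, as the interface text tells. Its arguments: {"type":"object","properties":{"series":{"type":"array"},"newtons":{"type":"number"}},"required":["series"]}

```bash
mkdir -p pics
python3 - <<'E'
from station import bot
import cv2,pickle
s=bot.state()
print(s['time'],s['tcp_pos'],s['ee_rot'],s['gripper_width'],bot.grip_depth)
d={}
for n in ("scene","top","wrist"):
    c=bot.camera(n); d[n]=c
    cv2.imwrite(f"pics/{n}0.png",c["image"][:,:,::-1]); print(n,c["vfov"],c["cx"],c["cy"],c["R"],c["t"])
pickle.dump(d,open("c0.pkl","wb"))
E
```

```text
0.0 [0.19352574 0.48774943 0.23073843] [-5.89840564e-01 -3.08519583e+00  1.88413796e-03] 1.0004763833979522 0.0187
scene 42.458970464048946 316.218545634839 245.09005040594045 [[-0.54285832  0.83976653  0.00985025]
 [ 0.60001776  0.39602837 -0.69508289]
 [-0.58760832 -0.3714212  -0.71886213]] [ 0.38063009 -0.21432407  1.76758109]
top 44.12326169171492 321.3607580357726 241.24661094082958 [[ 0.01461025 -0.99988441  0.0042075 ]
 [-0.98821978 -0.01508067 -0.15229656]
 [ 0.15234241 -0.00193285 -0.98832588]] [-0.11921891  0.52284782  1.35845385]
wrist 65.35632587508248 320.1058222006732 242.8631591809013 [[ 3.68912095e-01  9.29464046e-01 -6.72894893e-04]
 [ 8.89107645e-01 -3.52683104e-01  2.91722855e-01]
 [ 2.70908586e-01 -1.08218365e-01 -9.56502652e-01]] [-0.52430308 -0.03928961  0.37975566]
```

View pics/scene0.png

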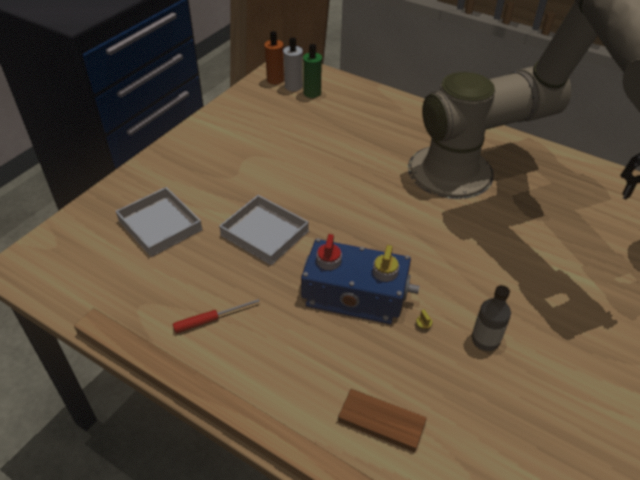

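View pics/top0.png

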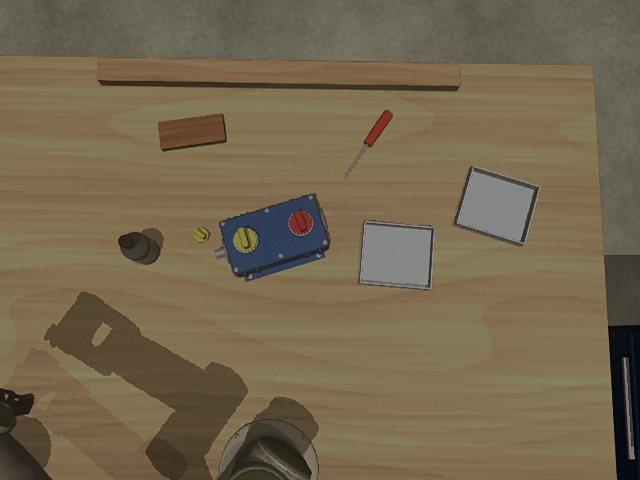

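View pics/wrist0.png

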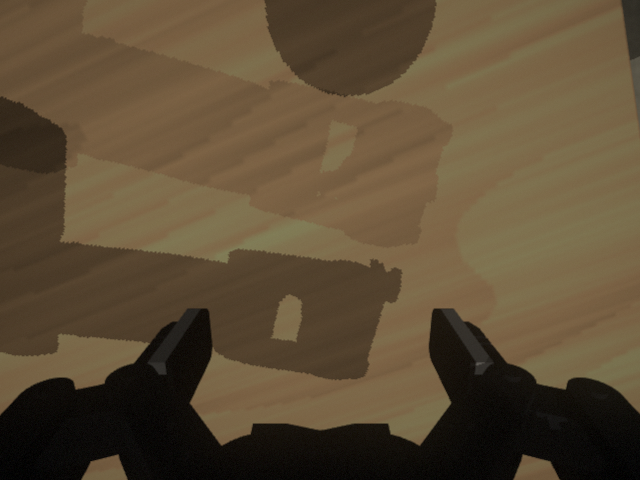

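The top view shows the yellow cap on the gearbox at (245,240), the red cap at (301,222), the near tray at (397,255), the far tray at (497,205), a small yellow decoy at (201,235) and the bottle at (138,247). Next I measure these.

```bash
cat > h.py <<'E'
import numpy as np,cv2
def ray(c,uv):
    f=240/np.tan(np.radians(c["vfov"])/2); u,v=uv
    d=c["R"].T@np.array([(u-c["cx"])/f,(v-c["cy"])/f,1.]); return -c["R"].T@c["t"],d
def onz(c,uv,z):
    o,d=ray(c,uv); return o+d*(z-o[2])/d[2]
def proj(c,X):
    f=240/np.tan(np.radians(c["vfov"])/2); p=c["R"]@np.array(X)+c["t"]; return np.array([c["cx"]+f*p[0]/p[2],c["cy"]+f*p[1]/p[2]])
def tri(c1,a,c2,b):
    o,d=ray(c1,a);p,e=ray(c2,b); s=np.linalg.lstsq(np.c_[d,-e],p-o,rcond=None)[0]
    return (o+s[0]*d+p+s[1]*e)/2, np.linalg.norm(o+s[0]*d-p-s[1]*e)
E
python3 - <<'E'
from h import *
import pickle
d=pickle.load(open("c0.pkl","rb"))
for n in("top","scene"):
    c=d[n]; hsv=cv2.cvtColor(c["image"],cv2.COLOR_RGB2HSV)
    for col,lo,hi in(("blue",(105,100,30),(130,255,255)),("yel",(22,140,90),(35,255,255)),("white",(0,0,110),(180,45,255))):
        m=cv2.inRange(hsv,lo,hi)
        m[:100 if n=="scene" else 100]=0; m[360:]=0
        if col=="blue": m=cv2.morphologyEx(m,cv2.MORPH_CLOSE,np.ones((15,15)))
        for k in cv2.findContours(m,0,2)[0]:
            if cv2.contourArea(k)>40:
                r=cv2.minAreaRect(k); M=cv2.moments(k)
                print(n,col,cv2.contourArea(k),r,(M["m10"]/M["m00"],M["m01"]/M["m00"]))
                if n=="top" and col!="yel":
                    print([np.round(onz(c,p,.085 if col=="blue" else .035)[:2],4) for p in cv2.boxPoints(r)])
a=d["top"]["image"][180:300,190:350];cv2.imwrite("pics/a.png",cv2.resize(a[:,:,::-1],(800,600),interpolation=2))
a=d["scene"]["image"][220:340,290:450];cv2.imwrite("pics/b.png",cv2.resize(a[:,:,::-1],(800,600),interpolation=2))
E
```

```text
top blue 219.0 ((634.5, 345.5), (27.0, 9.0), 90.0) (634.9094368340943, 344.8165905631659)
[array([ 0.3228, -0.8049]), array([ 0.3231, -0.8251]), array([ 0.2637, -0.8211]), array([ 0.2634, -0.801 ])]
top blue 5970.5 ((274.648681640625, 237.60813903808594), (64.9194564819336, 99.40103149414062), 72.89727020263672) (274.42765820841356, 237.5739608631326)
[array([0.5606, 0.1276]), array([ 0.6328, -0.0894]), array([ 0.4886, -0.1353]), array([0.4187, 0.0786])]
top yel 121.0 ((239.82569885253906, 240.25230407714844), (23.370962142944336, 12.739089965820312), 73.3007583618164) (238.88292011019283, 240.05647382920108)
top yel 95.5 ((201.0, 234.5), (13.0, 14.0), 90.0) (199.24258289703315, 234.5567190226876)
top white 3906.0 ((397.52813720703125, 254.67636108398438), (72.29240417480469, 62.503265380859375), 4.969740867614746) (395.4391534391534, 256.12822153951186)
[array([ 0.4284, -0.2007]), array([ 0.5772, -0.2129]), array([ 0.5647, -0.3845]), array([ 0.4162, -0.3696])]
top white 4171.5 ((498.75946044921875, 204.65676879882812), (72.2716064453125, 60.36112976074219), 17.102725982666016) (498.
[... 396 characters left out ...]
125), 75.0685806274414) (120.25061354121551, 115.70102497473653)
scene yel 41.5 ((427.0689697265625, 317.3276062011719), (17.46375846862793, 5.120952129364014), 66.80140686035156) (426.78714859437747, 317.1767068273092)
scene yel 210.0 ((388.39776611328125, 260.38287353515625), (20.120454788208008, 25.973678588867188), 37.5685920715332) (386.89761904761906, 259.7888888888889)
scene white 1761.0 ((263.2846374511719, 229.37693786621094), (61.64525604248047, 37.83059310913086), 29.744882583618164) (263.3693923906871, 229.92475865985236)
scene white 1715.5 ((157.30001831054688, 221.60003662109375), (37.11872863769531, 58.13776779174805), 63.43495178222656) (156.98309530749052, 221.9457883998834)
```

View pics/a.png

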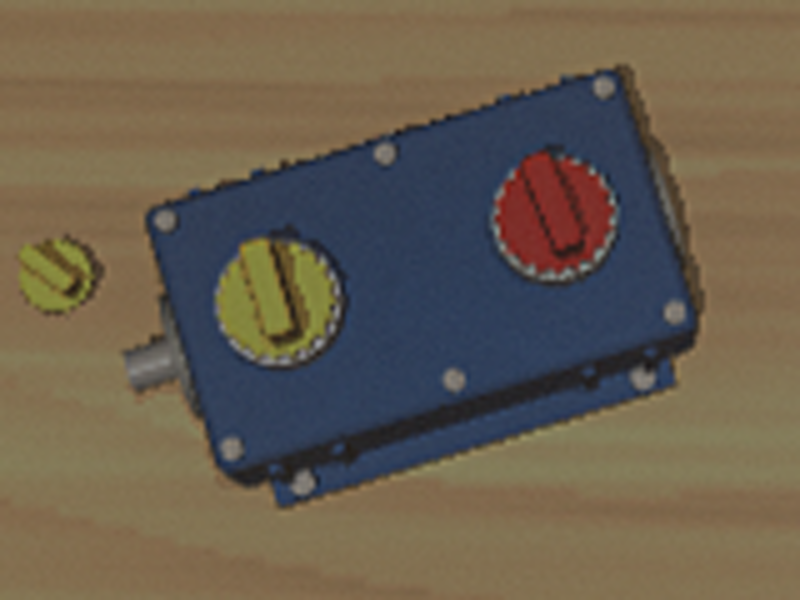

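View pics/b.png

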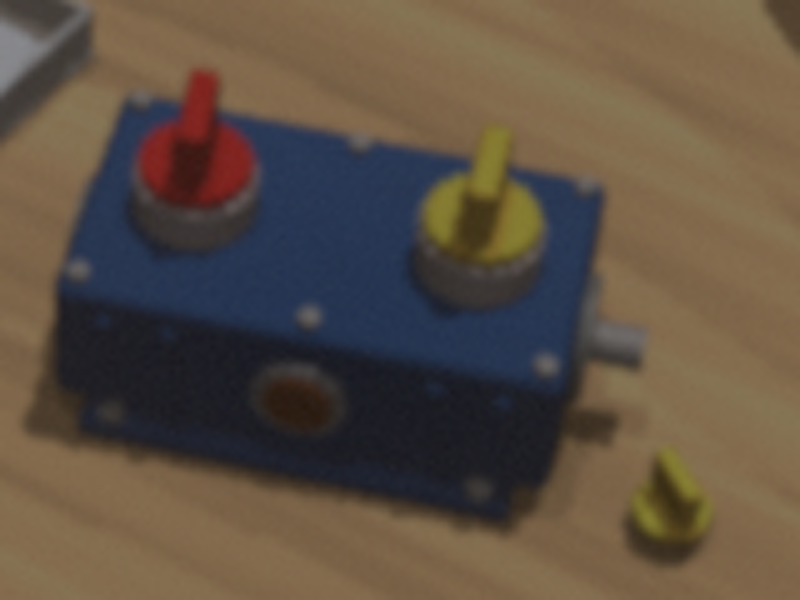

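Both crops are ×5 enlargements. In the top view the yellow wing's top face runs from about (256,239) to (283,340) and its disc is centred near (279,302). In the scene view the wing's top centre is near (491,160).

Run:
```python
from h import *
import pickle
d=pickle.load(open("c0.pkl","rb"));T=d["top"];S=d["scene"]
t=lambda x,y:(190+x/5-.4,180+y/5-.4); s=lambda x,y:(290+x/5-.4,220+y/5-.4)
A=onz(T,t(256,239),.151);B=onz(T,t(283,340),.151)
print("wing",(A+B)/2,np.linalg.norm(A-B),np.degrees(np.arctan2(*(A-B)[[1,0]])))
print("disc",onz(T,t(279,302),.115), "discS",onz(S,s(483,219),.115))
print("wingS",onz(S,s(491,160),.151),tri(T,t(270,289),S,s(491,160)))
print("red disc",onz(T,t(556,216),.115),onz(S,s(197,164),.115))
# top-face corners
cs=[onz(T,t(*p),.085)[:2] for p in((150,210),(620,72),(695,325),(222,470))]
print(np.round(cs,4)); c=np.array(cs);print(c.mean(0),[np.linalg.norm(c[i]-c[i-1]) for i in range(4)])
print("gb yaw from caps",np.degrees(np.arctan2(*(onz(T,t(279,302),.115)-onz(T,t(556,216),.115))[[1,0]]))-90)
for n in("top","scene"):
    a=d[n]["image"][200:300,350:450] if n=="top" else d[n]["image"][180:280,210:320]
    cv2.imwrite(f"pics/tr_{n}.png",cv2.resize(a[:,:,::-1],None,fx=5,fy=5,interpolation=2))
    print(n)
```

```text
wing [0.513221   0.05818987 0.151     ] 0.0462205310401027 16.684944113726836
disc [0.5132835  0.05845885 0.115     ] discS [0.51632936 0.0623907  0.115     ]
wingS [0.51478534 0.06174697 0.151     ] (array([0.513195  , 0.05956578, 0.14845893]), np.float64(0.0028011512998005013))
red disc [ 0.55424486 -0.06448947  0.115     ] [ 0.55741195 -0.06028148  0.115     ]
[[ 0.5597  0.1229]
 [ 0.628  -0.0917]
 [ 0.5102 -0.128 ]
 [ 0.4405  0.0855]]
[ 0.5346145  -0.00282005] [np.float64(0.1249776602656082), np.float64(0.22527398848134064), np.float64(0.12326743904232199), np.float64(0.2245073261446698)]
gb yaw from caps 18.425966853226598
top
scene
```

Run:
```python
import cv2,numpy as np
a=cv2.imread("pics/tr_top.png");b=cv2.imread("pics/tr_scene.png")
h=500
cv2.imwrite("pics/tr.png",cv2.resize(np.hstack([a[:500],b[:500]]),None,fx=.75,fy=.75))
```

```text
(no output)
```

View pics/tr.png

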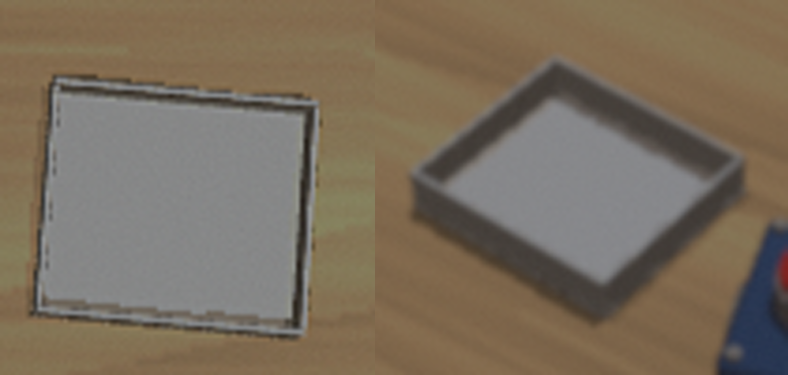

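play_rows:
  series:
    - [[0.02,-0.0265,0.002,-8.5,1],[0.02,-0.0265,0.002,-8.5,1],[0.02,-0.0265,0.002,-8.5,1],[0.02,-0.0265,0.002,-8.5,1],[0.02,-0.0265,0.002,-8.5,1],[0.02,-0.0265,0.002,-8.5,1],[0.02,-0.0265,0.002,-8.5,1],[0.02,-0.0265,0.002,-8.5,1]]
  newtons: 40

```text
time: 0.95
tcp_pos: [0.3542, 0.2748, 0.2473]
ee_rot: [-2.221, -2.221, 0.0]
wrist_force: [0.6, 1.5, 0.1]
gripper_width: 1.001
```

play_rows:
  series:
    - [[0.02,-0.0265,0.002,-8.5,1],[0.02,-0.0265,0.002,-8.5,1],[0.02,-0.0265,0.002,-8.5,1],[0.02,-0.0265,0.002,-8.5,1],[0.02,-0.0265,0.002,-8.5,1],[0.02,-0.0265,0.002,-8.5,1],[0.02,-0.0265,0.002,-8.5,1],[0.0,-0.025,0.002,-5.5,1]]

```text
time: 1.75
tcp_pos: [0.495, 0.0639, 0.2627]
ee_rot: [-3.067, -0.68, 0.001]
wrist_force: [0.5, 0.0, -0.8]
gripper_width: 1.001
```

```bash
cat >> h.py <<'E'
from scipy.spatial.transform import Rotation as Ro
def st(b):
    s=b.state(); y=Ro.from_rotvec(s["ee_rot"]).as_matrix()[:,1]
    print("t",round(s["time"],2),"tcp",np.round(s["tcp_pos"],4),"jawyaw",round(np.degrees(np.arctan2(y[1],y[0])),1),"tilt",np.round(Ro.from_rotvec(s["ee_rot"]).as_matrix()[:,2],3),"F",np.round(s["wrist_force"],1),"M",np.round(s["wrist_torque"],2),"w",round(s["gripper_width"],3),"q",np.round(s["joint_positions"],2))
E
python3 - <<'E'
from h import *
from station import bot
import pickle
st(bot)
c=bot.camera("wrist");pickle.dump(c,open("w1.pkl","wb"));cv2.imwrite("pics/w1.png",c["image"][:,:,::-1])
for z,k in((.151,"wingtop"),(.115,"disc")): print(k,proj(c,[.514,.060,z]))
E
```

```text
t 1.75 tcp [0.495  0.0639 0.2627] jawyaw -65.0 tilt [-0.001  0.    -1.   ] F [ 0.5  0.  -0.8] M [0.02 0.01 0.03] w 1.001 q [-0.11  0.23  1.52 -0.    1.39  1.03]
wingtop [335.17444131 217.62412124]
disc [333.46214925 207.22934867]
```

View pics/w1.png

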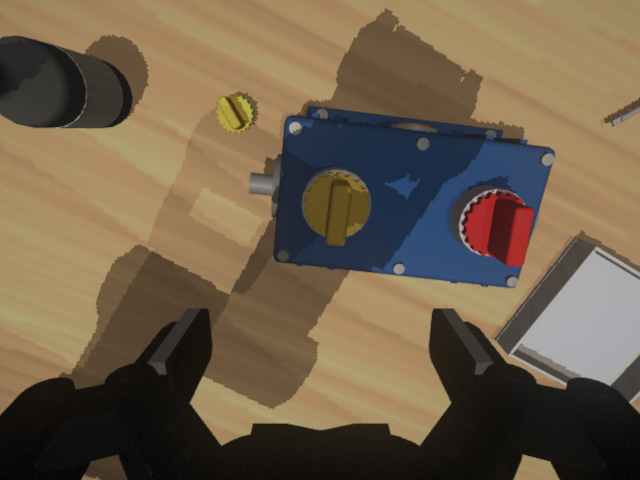

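The wrist view shows the yellow wing at about (339,210), the disc around (337,203), the red cap at (500,225) and the tray at lower right. I'll zoom in for precision.

Run:
```python
import cv2
a=cv2.imread("pics/w1.png")[155:265,280:400]
cv2.imwrite("pics/w1z.png",cv2.resize(a,None,fx=5,fy=5,interpolation=2)*1)
```

```text
(no output)
```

View pics/w1z.png

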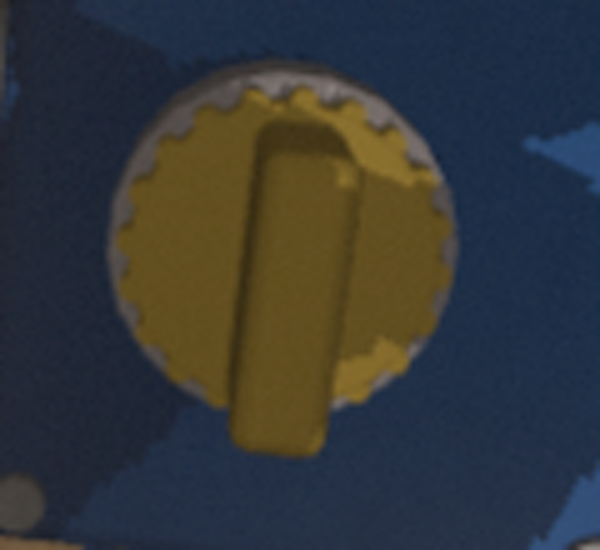

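Run:
```python
from h import *
import pickle
c=pickle.load(open("w1.pkl","rb"));w=lambda x,y:(280+x/5-.4,155+y/5-.4)
A=onz(c,w(309,153),.151);B=onz(c,w(279,455),.151)
print((A+B)/2,np.linalg.norm(A-B),np.degrees(np.arctan2(*(A-B)[[1,0]])))
# edges of wing top (long sides)
for p,q in(((262,165),(232,435)),((355,165),(325,435))):
    P=onz(c,w(*p),.151);Q=onz(c,w(*q),.151);print((P+Q)/2,np.degrees(np.arctan2(*(P-Q)[[1,0]])))
# disc bounds
print("disc",onz(c,w((120+447)/2,240),.115))
```

```text
[0.51589357 0.05846852 0.151     ] 0.04327427693054826 20.268120560581405
[0.5137322  0.06469971 0.151     ] 19.19222154167732
[0.51921756 0.05294312 0.151     ] 20.01917315786869
disc [0.51828868 0.05957541 0.115     ]
```

play_rows:
  series:
    - [[0.01,-0.0025,-0.01,-2.75,1],[0.01,-0.0025,-0.01,-2.75,1],[0,0,-0.02,0,0.2],[0,0,-0.02,0,-0.2],[0,0,-0.01,0,-0.2],[0,0,0,0,-0.2],[0,0,0,0,-0.2],[0,0,0,0,-0.2]]

```text
time: 2.6
tcp_pos: [0.5141, 0.0605, 0.1943]
ee_rot: [3.094, 0.542, 0.003]
wrist_force: [0.9, -0.8, 0.6]
gripper_width: 0.402
```

Run:
```python
from h import *
from station import bot
st(bot)
c=bot.camera("wrist");cv2.imwrite("pics/w2.png",c["image"][:,:,::-1])
```

```text
t 2.6 tcp [0.5141 0.0605 0.1943] jawyaw -70.1 tilt [ 0.002 -0.    -1.   ] F [ 0.9 -0.8  0.6] M [-0.03  0.08  0.03] w 0.402 q [-0.11  0.33  1.58 -0.    1.23  1.11]
```

View pics/w2.png

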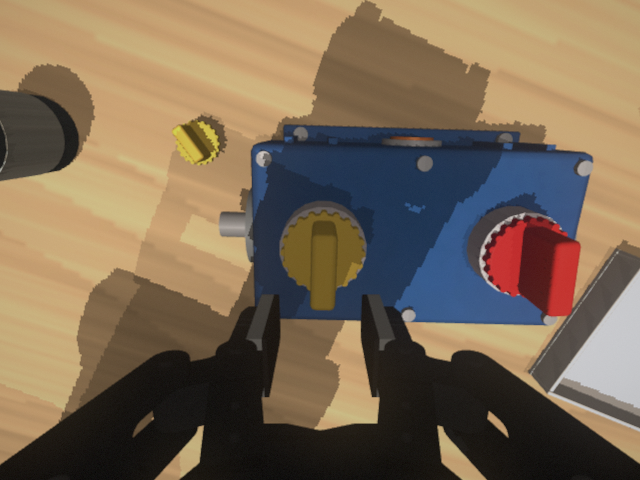

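The wing is upright in the image at column 323, midway between the fingers (279 and 362). I'll descend and close.

play_rows:
  series:
    - [[0.0015,-0.0015,-0.02,0,-0.2],[0,0,-0.02,0,-0.2],[0,0,-0.02,0,-0.2],[0,0,-0.013,0,-0.2],[0,0,0,0,-0.2],[0,0,0,0,-1],[0,0,0,0,-1],[0,0,0,0,-1]]
  newtons: 40

```text
time: 3.45
tcp_pos: [0.5157, 0.0589, 0.1214]
ee_rot: [3.094, 0.542, 0.003]
wrist_force: [-0.2, 0.6, 4.4]
gripper_width: 0.156
```

play_rows:
  series:
    - [[0,0,0,0,-1],[0,0,0,0,-1],[0,0,0,0,-1],[0,0,0,0,-1],[0,0,0,0,-1],[0,0,0,0,-1],[0,0,0,0,-1],[0,0,0,0,-1]]

```text
time: 4.25
tcp_pos: [0.5157, 0.0589, 0.1214]
ee_rot: [3.094, 0.542, 0.003]
wrist_force: [-1.5, -0.3, 6.1]
gripper_width: 0.155
```

Run:
```python
from h import *
from station import bot
st(bot)
c=bot.camera("wrist");cv2.imwrite("pics/w3.png",c["image"][:,:,::-1])
```

```text
t 4.25 tcp [0.5157 0.0589 0.1214] jawyaw -70.1 tilt [ 0.002 -0.    -1.   ] F [-1.5 -0.3  6.1] M [ 0.05  0.21 -0.  ] w 0.155 q [-0.11  0.41  1.66 -0.    1.06  1.11]
```

View pics/w3.png

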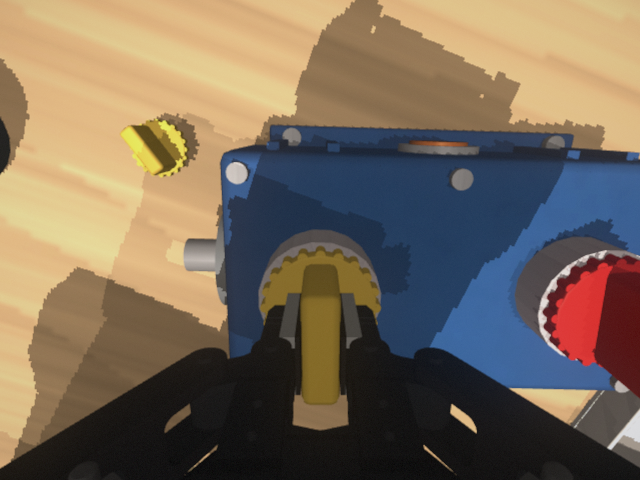

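play_rows:
  series:
    - [[0,0,0.0003,6,-1],[0,0,0.0003,6,-1],[0,0,0.0003,6,-1],[0,0,0.0003,6,-1],[0,0,0.0003,6,-1],[0,0,0.0003,6,-1],[0,0,0.0003,6,-1],[0,0,0.0003,6,-1]]

```text
time: 5.1
tcp_pos: [0.5151, 0.0593, 0.1239]
ee_rot: [-2.603, -1.758, -0.001]
wrist_force: [-4.8, 1.0, 11.6]
gripper_width: 0.152
```

Run:
```python
from h import *
from station import bot
st(bot)
c=bot.camera("wrist");cv2.imwrite("pics/w4.png",c["image"][:,:,::-1])
```

```text
t 5.1 tcp [0.5151 0.0593 0.1239] jawyaw -21.9 tilt [ 0.  0. -1.] F [-4.8  1.  11.6] M [ 0.28  1.04 -0.35] w 0.152 q [-0.11  0.41  1.66  0.    1.07  0.27]
```

View pics/w4.png

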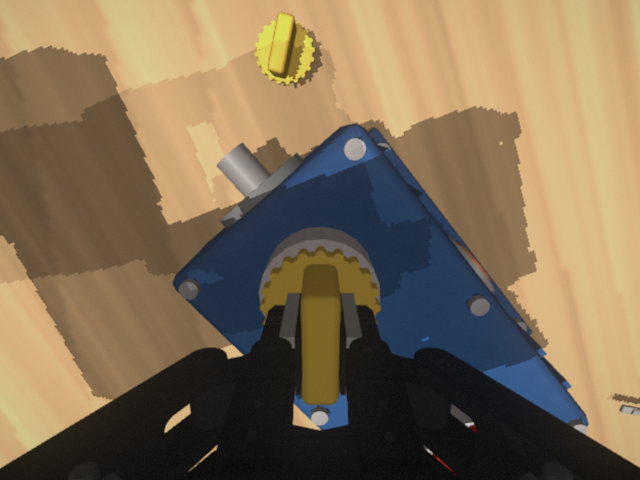

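play_rows:
  series:
    - [[0,0,0.0005,6,-1],[0,0,0.0005,6,-1],[0,0,0.0005,6,-1],[0,0,0.0004,6,-1],[0,0,0.0003,6,-1],[0,0,0.0003,6,-1],[0,0,0.0002,6,-1],[0,0,0.0002,6,-1]]

```text
time: 5.95
tcp_pos: [0.5148, 0.0591, 0.1256]
ee_rot: [-1.662, -2.665, 0.0]
wrist_force: [-1.5, 0.3, -1.2]
gripper_width: 0.153
```

play_rows:
  series:
    - [[0,0,0,0,-1],[0,0,0.0,0,-1],[0,0,0.001,0,-1],[0,0,0.001,0,-1],[0,0,0.001,0,-1],[0,0,0.001,0,-1],[0,0,0,0,-1],[0,0,0,0,-1]]

```text
time: 6.75
tcp_pos: [0.5152, 0.059, 0.1298]
ee_rot: [1.668, 2.662, 0.0]
wrist_force: [-1.0, 1.2, -0.4]
gripper_width: 0.158
```

Run:
```python
from h import *
from station import bot
st(bot)
c=bot.camera("wrist");cv2.imwrite("pics/w5.png",c["image"][:,:,::-1])
```

```text
t 6.75 tcp [0.5152 0.059  0.1298] jawyaw 25.8 tilt [ 0. -0. -1.] F [-1.   1.2 -0.4] M [ 0.15  0.26 -0.05] w 0.158 q [-0.11  0.4   1.65 -0.    1.08 -0.56]
```

View pics/w5.png

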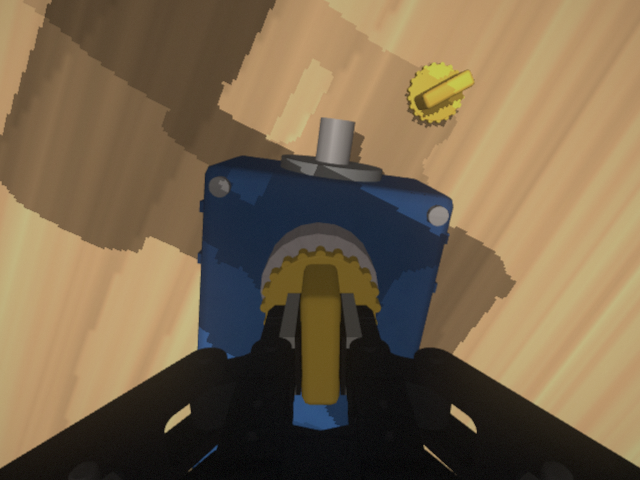

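play_rows:
  series:
    - [[0,0,0.005,0,-1],[0,0,0.01,0,-1],[0,0,0.015,0,-1],[0,0,0.015,0,-1],[0,0,0.015,0,-1],[0,0,0.015,0,-1],[0,0,0.015,0,-1],[0,0,0.01,0,-1]]

```text
time: 7.6
tcp_pos: [0.5156, 0.0589, 0.2315]
ee_rot: [1.667, 2.66, 0.001]
wrist_force: [0.4, -0.3, -0.5]
gripper_width: 0.154
```

Run:
```python
from h import *
from station import bot
st(bot)
c=bot.camera("wrist");s=bot.camera("scene")
cv2.imwrite("pics/w6.png",np.hstack([cv2.resize(c["image"],(400,300)),cv2.resize(s["image"][180:360,250:490],(400,300))])[:,:,::-1])
```

```text
t 7.6 tcp [0.5156 0.0589 0.2315] jawyaw 25.9 tilt [ 0.002 -0.    -1.   ] F [ 0.4 -0.3 -0.5] M [-0.04  0.01 -0.01] w 0.154 q [-0.11  0.3   1.52 -0.    1.32 -0.56]
```

View pics/w6.png

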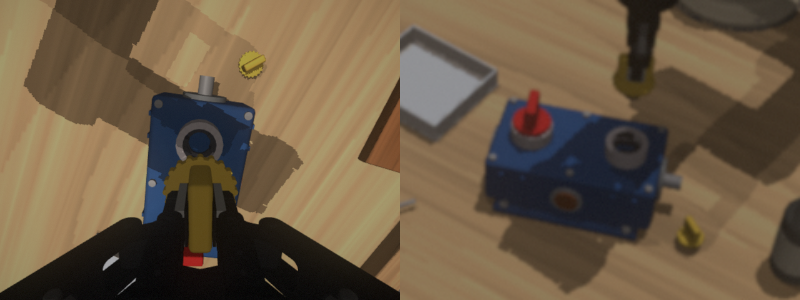

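The cap is out of the neck and held, and the red cap is untouched. Carrying it to the tray now.

play_rows:
  series:
    - [[-0.001,-0.012,0,0,-1],[-0.001,-0.022,0,0,-1],[-0.001,-0.025,0,0,-1],[-0.001,-0.025,0,0,-1],[-0.001,-0.025,0,0,-1],[-0.001,-0.025,0,0,-1],[-0.001,-0.025,0,0,-1],[-0.001,-0.025,0,0,-1]]

```text
time: 8.5
tcp_pos: [0.5064, -0.1267, 0.2287]
ee_rot: [-1.668, -2.66, 0.001]
wrist_force: [-0.2, 0.7, -1.7]
gripper_width: 0.156
```

play_rows:
  series:
    - [[-0.002,-0.025,0,0,-1],[-0.002,-0.025,0,0,-1],[-0.002,-0.025,0,0,-1],[-0.002,-0.025,0,0,-1],[-0.002,-0.025,0,0,-1],[-0.0005,-0.025,0,0,-1],[0,-0.017,0,0,-1],[0,0,0,0,-1]]

```text
time: 9.3
tcp_pos: [0.4959, -0.294, 0.2286]
ee_rot: [-1.671, -2.659, 0.0]
wrist_force: [0.1, 0.3, -1.5]
gripper_width: 0.155
```

Run:
```python
from h import *
from station import bot
st(bot)
c=bot.camera("wrist");s=bot.camera("scene")
cv2.imwrite("pics/w7.png",np.hstack([cv2.resize(c["image"],(400,300)),cv2.resize(s["image"][120:300,200:440],(400,300))])[:,:,::-1])
```

```text
t 9.3 tcp [ 0.4959 -0.294   0.2286] jawyaw 25.7 tilt [-0.001  0.001 -1.   ] F [ 0.1  0.3 -1.5] M [ 0.02  0.   -0.05] w 0.155 q [-0.74  0.43  1.34 -0.    1.37 -1.19]
```

View pics/w7.png

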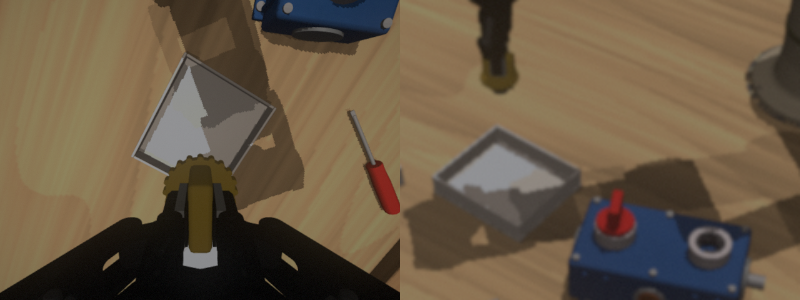

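play_rows:
  series:
    - [[0,0,-0.02,0,-1],[0,0,-0.03,0,-1],[0,0,-0.03,0,-1],[0,0,-0.03,0,-1],[0,0,-0.03,0,-1],[0,0,-0.025,0,-1],[0,0,-0.016,0,-1],[0,0,0,0,-1]]

```text
time: 10.2
tcp_pos: [0.4959, -0.2902, 0.0467]
ee_rot: [-1.664, -2.659, -0.001]
wrist_force: [0.6, 0.3, -1.0]
gripper_width: 0.157
```

Run:
```python
from h import *
from station import bot
st(bot)
c=bot.camera("wrist");s=bot.camera("scene")
cv2.imwrite("pics/w8.png",np.hstack([cv2.resize(c["image"],(400,300)),cv2.resize(s["image"][180:270,200:320],(400,300))])[:,:,::-1])
```

```text
t 10.2 tcp [ 0.4959 -0.2902  0.0467] jawyaw 25.9 tilt [-0.003  0.003 -1.   ] F [ 0.6  0.3 -1. ] M [ 0.02  0.03 -0.05] w 0.157 q [-0.73  0.62  1.54  0.    0.98 -1.19]
```

View pics/w8.png

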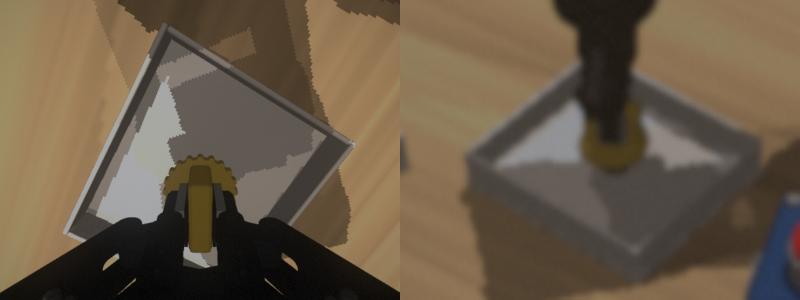

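play_rows:
  series:
    - [[0,0,-0.003,0,-1],[0,0,-0.002,0,-1],[0,0,-0.001,0,-1],[0,0,-0.001,0,-1],[0,0,-0.001,0,-1],[0,0,0,0,-1],[0,0,0,0,-1],[0,0,0,0,-1]]

```text
time: 11.1
tcp_pos: [0.4967, -0.292, 0.0406]
ee_rot: [1.668, 2.662, -0.0]
wrist_force: [-0.1, 0.5, -0.8]
gripper_width: 0.157
```

play_rows:
  series:
    - [[0,0,-0.0005,0,-1],[0,0,-0.0005,0,-1],[0,0,-0.0005,0,-1],[0,0,0,0,-1],[0,0,0,0,-1],[0,0,0,0,-1],[0,0,0,0,-1],[0,0,0,0,-1]]

```text
time: 11.9
tcp_pos: [0.4967, -0.292, 0.0391]
ee_rot: [-1.668, -2.662, -0.0]
wrist_force: [0.5, 0.7, -0.6]
gripper_width: 0.158
```

play_rows:
  series:
    - [[0,0,-0.0005,0,-1],[0,0,-0.0005,0,-1],[0,0,-0.0005,0,-1],[0,0,-0.0005,0,-1],[0,0,0,0,-1],[0,0,0,0,-1],[0,0,0,0,-1],[0,0,0,0,-1]]

```text
time: 12.7
tcp_pos: [0.4967, -0.292, 0.0371]
ee_rot: [1.668, 2.662, -0.0]
wrist_force: [-0.3, 0.2, -1.2]
gripper_width: 0.155
```

play_rows:
  series:
    - [[0,0,-0.0005,0,-1],[0,0,-0.0005,0,-1],[0,0,0,0,-1],[0,0,0,0,-1],[0,0,0,0,-1],[0,0,0,0,-1],[0,0,0,0,-1],[0,0,0,0,-1]]

```text
time: 13.5
tcp_pos: [0.4967, -0.2921, 0.0364]
ee_rot: [1.668, 2.662, -0.0]
wrist_force: [-1.5, 0.4, 6.1]
gripper_width: 0.154
```

Contact came at the expected height (Fz +6 N). Releasing.

play_rows:
  series:
    - [[0,0,0,0,-0.6],[0,0,0,0,-0.6],[0,0,0,0,-0.4],[0,0,0,0,-0.3],[0,0,0,0,-0.2],[0,0,0,0,-0.2],[0,0,0,0,-0.2],[0,0,0,0,-0.2]]

```text
time: 14.3
tcp_pos: [0.4967, -0.292, 0.0361]
ee_rot: [-1.668, -2.662, -0.0]
wrist_force: [-0.2, 0.2, 0.0]
gripper_width: 0.396
```

Run:
```python
from h import *
from station import bot
st(bot)
c=bot.camera("wrist")
cv2.imwrite("pics/w9.png",c["image"][:,:,::-1])
```

```text
t 14.3 tcp [ 0.4967 -0.292   0.0361] jawyaw 25.9 tilt [-0.  0. -1.] F [-0.2  0.2  0. ] M [-0.04 -0.01 -0.05] w 0.396 q [-0.73  0.64  1.55  0.    0.95 -1.19]
```

View pics/w9.png

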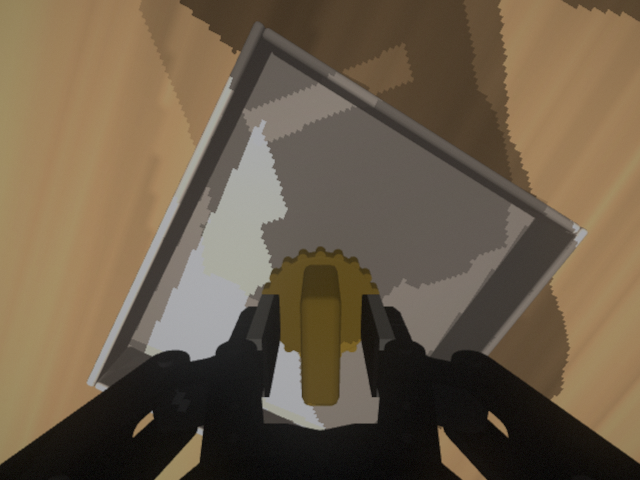

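The cap stands upright and free between the open fingers (pads at 268 and 375, wing at 320). Retreating straight up.

play_rows:
  series:
    - [[0,0,0.005,0,-0.2],[0,0,0.01,0,-0.2],[0,0,0.02,0,-0.2],[0,0,0.03,0,-0.2],[0,0,0.03,0,-0.2],[0,0,0.03,0,-0.2],[0,0,0.03,0,-0.2],[0,0,0.02,0,-0.2]]

```text
time: 15.15
tcp_pos: [0.497, -0.2922, 0.2144]
ee_rot: [1.666, 2.659, -0.001]
wrist_force: [-0.0, 0.3, -0.4]
gripper_width: 0.397
```

play_rows:
  series:
    - [[-0.01,0,0,0,-0.2],[-0.02,0,0,0,-0.2],[-0.03,0,0,0,-0.2],[-0.03,0,0,0,-0.2],[-0.02,0,0,0,-0.2],[0,0,0,0,-0.2],[0,0,0,0,-0.2],[0,0,0,0,-0.2]]

```text
time: 15.95
tcp_pos: [0.3871, -0.2919, 0.2109]
ee_rot: [-1.668, -2.662, -0.0]
wrist_force: [0.6, -0.4, 1.5]
gripper_width: 0.404
```

Run:
```python
from h import *
from station import bot
st(bot)
c=bot.camera("wrist");s=bot.camera("scene");t=bot.camera("top")
cv2.imwrite("pics/w10.png",np.hstack([cv2.resize(t["image"][180:300,290:450],(400,300)),cv2.resize(s["image"][180:330,220:420],(400,300))])[:,:,::-1])
```

```text
t 15.95 tcp [ 0.3871 -0.2919  0.2109] jawyaw 25.9 tilt [ 0.  0. -1.] F [ 0.6 -0.4  1.5] M [0.   0.01 0.01] w 0.404 q [-0.89  0.24  1.65  0.    1.25 -1.34]
```

View pics/w10.png

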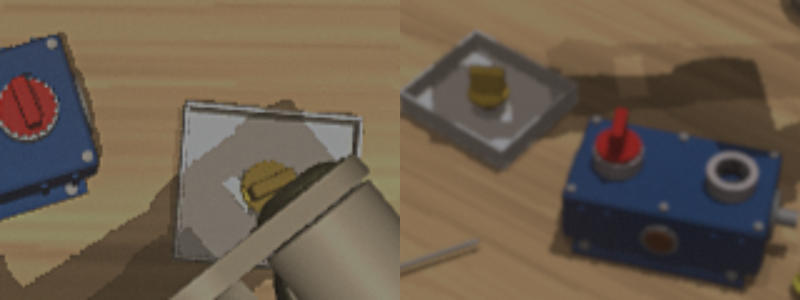

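The yellow cap stands upright in the middle of the near tray, the neck it came from is empty, and the red cap is unchanged. The arm is clear, so I'm handing in.

```bash
python3 -c "
from station import bot
print(bot.job_done())"
```

```text
the job is handed in; nothing more can be done
None
```

The yellow filler cap is unscrewed and standing upright in the near white tray, and the job is handed in after about 16 s of the 42 s.

- **Unscrewing:** I pinched the wing across its 14 mm at 40 N and turned it 96° anticlockwise, easing the tool upward as it rose. The cap came free with almost no force.
- **Placing:** I carried it to the tray nearest the base and lowered it until it touched the floor at the expected height, with about 6 N. Then I opened the fingers and backed away.
- **Last pictures:** The cap stands near the middle of the tray, its neck is empty, and the red cap looks as it did at the start. The arm is clear, with near-zero wrist force.
- **Checks that disagreed:** The scene and top cameras differed by about 4 mm on the cap's position, so I set the grasp from the wrist camera. The largest wrist force I saw was about 12 N, while turning. I read forces only at the end of each move.

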